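# Load a fresh reel of kitchen string into its holder

## Task

The string holder is empty: load the full reel of kitchen string on it. Take the bare spindle out of the holder by its handle, run it through the bore of the full reel lying on the worktop, lift the reel on it and set the spindle back down in both notches of the holder, handle on the same side as before, so that the reel hangs between the uprights, and let go. Leave the empty reel, the mug and the lemon where they are.

Things in the scene. Friction and masses are not known exactly. Their poses are not given: they have to be found in the camera images.
- holder: Wooden string holder, fixed: board 84 x 150 x 12 mm, origin under its centre, z up, y along its length. Two cheeks, at y = +-(49..59) mm, up to 72 mm wide in x, 98 mm high, each with an open-topped notch at x = 0: flat bottom at z = 76 mm, 16 mm wide, flaring from z = 86 mm to 40 mm wide at the top. Wire string guide 32 mm high at x = -36 mm. May stand nearer or farther than the reel.
- notch_a (a point): Where the spindle's axis lies when seated in the notch on the holder's -y side: y = -54 mm, z = 82 mm in the holder's frame.
- notch_b (a point): The same in the notch on the +y side: y = +54 mm, z = 82 mm in the holder's frame.
- spindle: Spindle, 0.12 kg, starts bare in the notches, axes as the holder's. Origin mid-axis, y from handle to tip. Steel rod 12 mm thick, y = -67..67 mm; shoulder 28 mm across, y = -72..-67; wooden handle block y = -137..-71, 22 mm wide (x; grip it here from above), 26 mm high; end bead 18 mm across, y = 67..73, nose to 80.5. Shoulder and bead go outside the cheeks, 8 mm play each way.
- bearing_a (a point): Point on the spindle's axis that lies in notch_a when seated: y = -54 mm in the spindle's frame.
- bearing_b (a point): Point on the spindle's axis that lies in notch_b when seated: y = +54 mm in the spindle's frame.
- reel: Full reel: wooden, wound with cream string, about 0.1 kg, lying on its two flange rims. Origin mid-bore, 45 mm above the worktop; y along the level bore, within 0.35 rad of the spindle's y at the start. Flanges 90 mm across, 80 mm over both; string 67 mm across; bore 36 mm, right through; both ends alike. Slight flats on the rims keep it from rolling unless pushed sideways.
- empty_reel: Bystander: an empty wooden reel of the same size with a bare core 45 mm in diameter, standing on one flange, 80 mm high, at the back. Origin at the middle of its bore.
- mug: Bystander: striped mug, 86 x 120 x 90 mm, at the back. Origin at the centre of its underside.
- lemon: Bystander: lemon, 78 x 55 x 56 mm, at the back. Origin at the centre of its underside.
There are look-alikes about, which are no part of the job. There is more than one size of the spindle; the one meant has the size given above.

How it is judged:
On the way:
1. the full reel has been lifted off the worktop on the spindle (height (world z) of reel above 0.065 m and distance between reel and spindle below 0.045 m), for 0.2 s.
At the end, for the whole second after the job is handed in: The spindle lies down in both notches (axis within 4 mm of seated height, each bearing point within 12 mm of its own notch point, handle on the same side as before); the full reel hangs on it (bore centre within 30 mm of the spindle's middle); both at rest and released (distance between bearing_a and notch_a below 0.012 m and distance between bearing_b and notch_b below 0.012 m and z of each of bearing_a, bearing_b in the frame of holder below 0.086 m and distance between reel and spindle below 0.03 m and linear speed of each of reel, spindle below 0.03 m/s); the robot touches nothing.
It fails at once if the empty reel, the mug or the lemon is moved by more than 30 mm (distance of any of empty_reel, mug, lemon from where it was at the start of the episode above 0.03 m).
It also fails if it takes over 54 s, if anything falls off the work surface, if the arm or the gripper's body presses on something with over 40 N, if the wrist force passes 120 N, or if a joint passes its speed limit or range.

## Robot

A 6-joint arm with a two-finger parallel gripper is mounted at the origin on a cart in front of the work surface, level with it; the furniture and walls round the work are solid. World frame = base frame: x ahead of the robot, y to its left, z up, the work surface at z = 0. Lengths are in m, angles in rad, forces in N, time in s.
With the tool pointing down it reaches from about 0.35 to 0.775 m from the base axis. Payload 7.3 kg.
Tool frame: the origin (TCP) lies at the centre of the arm's flange, where the gripper is bolted on; the fingertips stand 178 mm ahead of it and the grasp point (between the pads) lies 159 mm ahead of it; z points along the fingers, y is the line along which they close (so a half turn about z gives the same grasp; the last joint's range is limited). The gripper opens to 92 mm and grips with 3 to 60 N. Pads are 19 mm wide; open, the fingers measure 130 mm over their backs; the gripper's body (75 mm by 190 mm) begins 47 mm behind the grasp point.
Start: joints at [-1.38, 0.342, 1.524, -0, 1.275, -0.146], TCP at [0.174, -0.495, 0.405] pointing down, gripper open.
Joint ranges: [-2.53, 2.53], [-0.77, 2.02], [0.04, 2.7], [-1, 4.14], [0.28, 2.66], [-3.11, 3.11]. Speed limits (rad/s): [2.57, 2.57, 3.14, 3.14, 3.14, 3.14].

## Interface

Orientations are given as [roll, pitch, yaw] about the fixed x, y, z axes, in that order (R = Rz(yaw) Ry(pitch) Rx(roll)).
In Python, from cell import telemetry, vision, ticket gives the robot as it stands.
- The arm moves only by the shell command python3 -m crank 'ROWS' [FORCE]. ROWS is JSON, a list of rows, each a list of 5 numbers: the gripper command: -1 is shut, 1 is fully open, values between are in proportion, then the shift along the tool's x, y, z in mm, then the turn about the tool's z in rad. In form: [[fingers, dx, dy, dz, roll], ...]. A call has 1 to 12 rows; each row is the pose to reach, as a shift and turn from the pose commanded when the call began, along the tool's axes at that moment; what a row does not reach only later rows make up. A row lasts 1/12 s, in which the tool goes at most 41.7 mm and 7.16 degrees, less where a joint would pass 70% of its speed; a pose out of reach is approached as far as the arm can. A call with a gripper value outside its range is refused whole. The fingers move at their own pace and stop on an object; FORCE is the grip in N (left out, the last holds). Time passes only in rows, so rows that repeat a pose let the fingers close. It gives the time, the measured TCP pose, the force, the opening and the grip force at its end, in the units of the state.
- telemetry.observe(): the state, without advancing time (a new reading comes with each control period).
- vision.read_camera(name): name is "side" or "top" or "wrist"; returns (picture, depth): 400x640x3 uint8, red, green, blue; 400x640 float32, m along the optical axis (not along the pixel's ray), 0 where there is no reading.
- vision.get_calibration(name): a dict with "camera_matrix" (3x3 intrinsics, pixels), "dist" ([k1, k2, p1, p2, k3] as OpenCV has them; the pictures are not rectified), "rvec" (rotation vector, rad) and "tvec" (3), from world to camera coordinates, as OpenCV has them. Camera axes: x right, y down, z forward; pixel columns grow to the right and rows downward; lengths in m; the calibration is good to about 2 mm. A picture is of the moment at which its call begins: read the wrist's pose just before it. get_calibration takes no time and is no camera call; for the wrist camera it gives the pose at the moment of the call.
- ticket.hand_in(): hands the job in; it is judged then, once.
The state is a dict: "time": time; "qpos": joint angles; "qvel": joint speeds; "joint_efforts": joint torques, N m; "tool_pos": TCP position; "tool_rot": TCP orientation; "contact_force": force on the tool from outside, world axes, zero at the start; "torque": the same for the moment, N m; "opening": finger opening in m; "grip_force": force on a finger pad.
Only numpy, scipy, OpenCV 4.12 (cv2) and the standard library are available. Lean on these libraries where they do the work, as an engineer would, in place of code of your own. Each camera call takes 0.05 s, during which the arm holds its last target. There are 200 camera calls.

## Working session

There is one attempt and no reset: what is moved stays moved. The work goes in short steps, Python scripts to look and compute and a shell command to move; the robot and the scene stay as the last step left them, time stands still between calls to the robot, and variables do not carry over. Pictures are saved under pics/ and viewed, at most 10 in all, crops included, and the job is handed in when it is done.

```bash
ls; mkdir -p pics; cat > h.py <<'E'
import numpy as np, cv2
from cell import telemetry, vision, ticket
def snap(n):
    c=vision.get_calibration(n); p,d=vision.read_camera(n)
    np.savez(f'{n}.npz',p=p,d=d,K=c['camera_matrix'],D=c['dist'],r=c['rvec'],t=c['tvec']); return p,d
def load(n): return np.load(f'{n}.npz')
def pts(z,uv,dep=None):
    uv=np.array(uv,float).reshape(-1,2)
    d=z['d'][uv[:,1].astype(int),uv[:,0].astype(int)] if dep is None else dep
    n=cv2.undistortPoints(uv[:,None],z['K'],z['D'])[:,0]
    c=np.c_[n,np.ones(len(n))]*d[:,None]
    R=cv2.Rodrigues(z['r'])[0]; return (c-z['t'].reshape(3))@R
def cloud(z):
    v,u=np.nonzero(z['d']>0); return np.c_[u,v],pts(z,np.c_[u,v])
E
python3 - <<'E'
from h import *
for n in('top','side'):
    p,d=snap(n); cv2.imwrite(f'pics/{n}0.png',p[...,::-1])
    z=load(n); R=cv2.Rodrigues(z['r'])[0]; print(n,-R.T@z['t'].reshape(3),z['K'][0,0], (d>0).mean())
print(telemetry.observe())
E
```

```text
pics
top [ 0.50809468 -0.09299694  1.13244499] 490.7744057818129 0.99612890625
side [0.81451018 0.28864755 0.80262169] 441.022370134554 0.99601171875
{'time': 0.1, 'qpos': array([-1.38000104e+00,  3.42652500e-01,  1.52489092e+00, -1.97687160e-05,
        1.27539031e+00, -1.46024754e-01]), 'qvel': array([-1.58470251e-04, -2.24505919e-03, -2.38115648e-03, -2.52984781e-04,
       -2.32381085e-05, -1.07844921e-03]), 'joint_efforts': array([ 1.65262820e-03, -4.32003307e+01, -2.44695371e+01,  7.18154199e-02,
        5.26594778e-02, -4.29363229e-05]), 'tool_pos': array([ 0.17349101, -0.49538881,  0.40412525]), 'tool_rot': array([-3.14026309e+00, -1.76432513e-04,  3.36825693e-01]), 'contact_force': array([1.1268818 , 0.17926657, 0.69389847]), 'torque': array([-0.06615194, -0.00411995,  0.00467376]), 'grip_force': 0.0, 'opening': 0.09168387105824896}
```

View pics/top0.png

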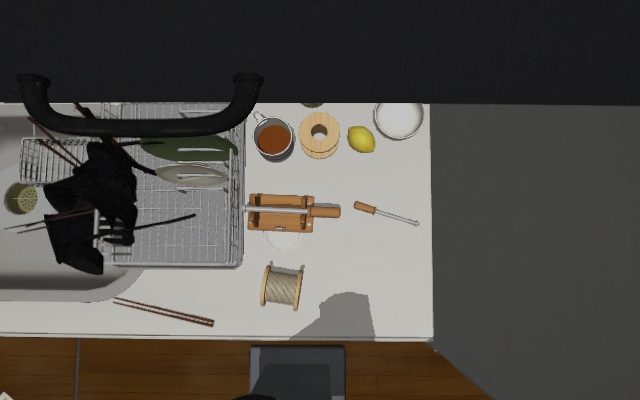

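View pics/side0.png

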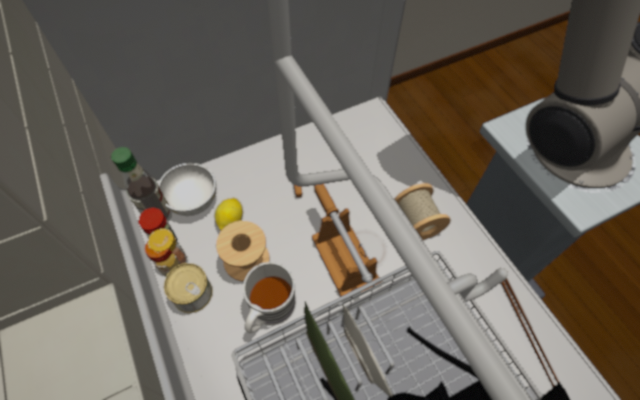

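```bash
python3 - <<'E'
from h import *
z=load('top')
c=z['p'][180:320,230:430,::-1]; cv2.imwrite('pics/crop1.png',cv2.resize(c,None,fx=4,fy=4,interpolation=cv2.INTER_CUBIC))
uv,P=cloud(z)
def roi(u0,u1,v0,v1): return (uv[:,0]>=u0)&(uv[:,0]<=u1)&(uv[:,1]>=v0)&(uv[:,1]<=v1)
# bar & rack heights
for b in [(20,260,70,140),(110,245,130,270),(300,430,100,130)]:
    m=roi(*b); q=P[m]; print(b,np.percentile(q,[1,50,99],axis=0).round(3).tolist())
# handle
m=roi(306,345,200,222)&(P[:,2]>0.06); q=P[m]; print('handle',len(q),q.mean(0),q.min(0),q.max(0)); 
w,V=np.linalg.eigh(np.cov(q[:,:2].T)); print(V[:,1],cv2.minAreaRect(q[:,:2].astype(np.float32)))
m=roi(240,320,190,240)&(P[:,2]>0.03); q=P[m]; print('holder',cv2.minAreaRect(q[:,:2].astype(np.float32)),q[:,2].max())
m=roi(255,310,258,315)&(P[:,2]>0.02); q=P[m]; print('reel',cv2.minAreaRect(q[:,:2].astype(np.float32)),q[:,2].max())
for h in(.06,.08): r=q[q[:,2]>h]; print(h,cv2.minAreaRect(r[:,:2].astype(np.float32)))
z2=load('side');uv2,P2=cloud(z2)
m=(uv2[:,0]>280)&(uv2[:,0]<500)&(uv2[:,1]<300)&(P2[:,2]>.15);q=P2[m];print('bar',np.percentile(q,[1,25,50,75,99],axis=0).round(3).tolist())
E
```

```text
(20, 260, 70, 140) [[0.574, -0.054, -0.124], [0.609, 0.043, 0.853], [0.862, 0.662, 0.873]]
(110, 245, 130, 270) [[0.473, -0.017, -0.001], [0.614, 0.22, 0.034], [0.775, 0.377, 0.866]]
(300, 430, 100, 130) [[0.609, -0.344, -0.006], [0.826, -0.173, 0.009], [0.868, -0.042, 0.821]]
handle 359 [ 0.59990262 -0.09433517  0.09308099] [ 0.58891811 -0.1304137   0.07120648] [ 0.61527447 -0.05758803  0.10103505]
[0.04749787 0.99887134] ((0.6021153330802917, -0.09399880468845367), (0.02635524980723858, 0.07281887531280518), 0.03761846572160721)
holder ((0.601038932800293, -0.0016091316938400269), (0.17319262027740479, 0.06814078241586685), 85.49210357666016) 0.1012706858676326
reel ((0.4361507296562195, -0.004136968404054642), (0.08072411268949509, 0.09002916514873505), 81.89739990234375) 0.09401584981782327
0.06 ((0.436286598443985, -0.004093475639820099), (0.08062457293272018, 0.08433685451745987), 82.2830581665039)
0.08 ((0.43707093596458435, -0.004194360226392746), (0.08058781176805496, 0.0554082952439785), 81.99644470214844)
bar [[0.279, -0.389, 0.154], [0.484, -0.385, 0.24], [0.779, 0.204, 0.68], [0.782, 0.252, 0.723], [0.783, 0.274, 0.734]]
```

View pics/crop1.png

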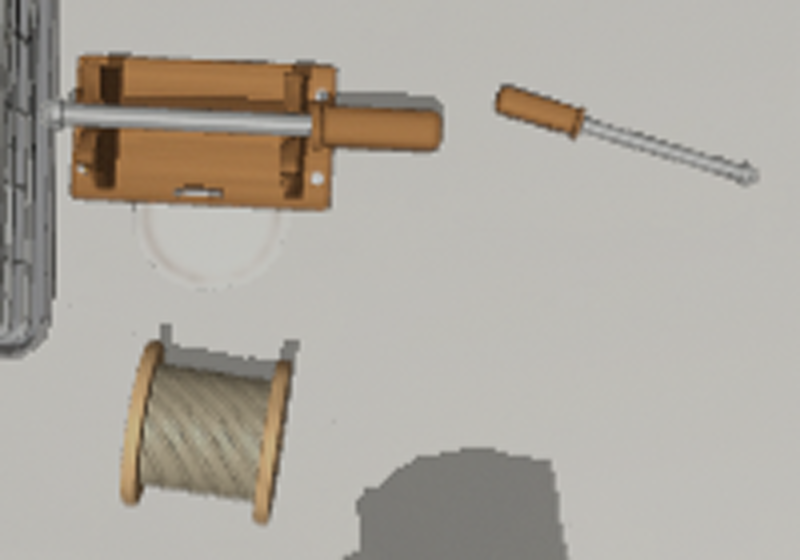

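The spindle meant is the one seated in the holder, rod at crop (60–310, 115–125) and handle at (380,130). Its handle measures about 70 mm and the rod spans both cheeks. The look-alike lying at (500–760, 90–180) is thinner, with a much smaller handle. The full reel is at (205,430). Next I check the right-hand wall and refine the axes.

```bash
cat >> h.py <<'E'
from scipy.spatial.transform import Rotation as Ro
def shift(p,psi,base=None,grasp=True):
    "mm shift in tool axes from base (default measured) pose to put grasp point at p, tool yaw psi"
    s=telemetry.observe(); R=Ro.from_euler('xyz',s['tool_rot']).as_matrix()
    t=np.array(p,float)+[0,0,.159]
    y=s['tool_rot'][2]
    print('t',s['time'],'pos',s['tool_pos'].round(4),'rot',s['tool_rot'].round(4),'shift',(R.T@(t-s['tool_pos'])*1000).round(1),'roll',round(y-psi,4))
E
python3 - <<'E'
from h import *
z=load('top'); uv,P=cloud(z)
for v in (150,250,320,360):
    print(v,[tuple(pts(z,[[u,v]])[0].round(2)) for u in (425,440,470,520,600)])
z2=load('side');
for u in [(330,50),(150,50),(420,40),(380,90)]: print(u,pts(z2,[u])[0].round(3))
def roi(u0,u1,v0,v1): return (uv[:,0]>=u0)&(uv[:,0]<=u1)&(uv[:,1]>=v0)&(uv[:,1]<=v1)
m=roi(300,345,200,222)&(P[:,2]>0.089)&(P[:,1]>-.126)&(P[:,1]<-.066); q=P[m]
print('handle top',q.mean(0),np.percentile(q,[3,97],axis=0)); print(np.polyfit(q[:,1],q[:,0],1))
m=roi(252,300,203,217)&(P[:,2]>0.08)&(P[:,2]<.094)&(P[:,1]>-.03)&(P[:,1]<.04); q=P[m]
print('rod',len(q),q.mean(0),np.polyfit(q[:,1],q[:,0],1))
# cheeks
m=roi(240,320,190,240)&(P[:,2]>0.094)&(P[:,1]>-.063); q=P[m]; print('cheektop',len(q)); 
for s in (q[q[:,1]<0],q[q[:,1]>0]): print(s.mean(0),np.percentile(s,[2,98],axis=0).round(4).tolist())
m=roi(240,330,180,240)&(P[:,2]>0.006)&(P[:,2]<.017)&(P[:,1]<.085); q=P[m]; print('board',cv2.minAreaRect(q[:,:2].astype(np.float32)))
shift([.597,-.095,.2],1.524)
E
```

```text
150 [(np.float64(0.76), np.float64(-0.33), np.float64(-0.0)), (np.float64(0.77), np.float64(-0.39), np.float64(-0.08)), (np.float64(0.72), np.float64(-0.38), np.float64(0.18)), (np.float64(0.67), np.float64(-0.39), np.float64(0.42)), (np.float64(0.62), np.float64(-0.38), np.float64(0.63))]
250 [(np.float64(0.52), np.float64(-0.33), np.float64(0.0)), (np.float64(0.52), np.float64(-0.39), np.float64(-0.1)), (np.float64(0.52), np.float64(-0.38), np.float64(0.16)), (np.float64(0.52), np.float64(-0.39), np.float64(0.41)), (np.float64(0.52), np.float64(-0.39), np.float64(0.62))]
320 [(np.float64(0.36), np.float64(-0.33), np.float64(-0.0)), (np.float64(0.35), np.float64(-0.38), np.float64(-0.1)), (np.float64(0.38), np.float64(-0.39), np.float64(0.15)), (np.float64(0.41), np.float64(-0.39), np.float64(0.4)), (np.float64(0.44), np.float64(-0.39), np.float64(0.61))]
360 [(np.float64(0.1), np.float64(-0.5), np.float64(-0.84)), (np.float64(0.1), np.float64(-0.56), np.float64(-0.84)), (np.float64(0.3), np.float64(-0.39), np.float64(0.14)), (np.float64(0.36), np.float64(-0.39), np.float64(0.4)), (np.float64(0.4), np.float64(-0.39), np.float64(0.61))]
(330, 50) [ 0.445 -0.384  0.159]
(150, 50) [ 0.795 -0.384  0.289]
(420, 40) [-0.408 -1.047 -0.6  ]
(380, 90) [ 0.29  -0.387 -0.03 ]
handle top [ 0.60022382 -0.09618718  0.09411177] [[ 0.59086667 -0.12388653  0.08993207]
 [ 0.61034147 -0.06848292  0.09820845]]
[0.03540037 0.60362888]
rod 182 [0.60428474 0.00418885 0.08649055] [0.04097224 0.60411312]
cheektop 107
[ 0.60131631 -0.05203428  0.09669804] [[0.5755, -0.0622, 0.0943], [0.6289, -0.0455, 0.1001]]
[0.60602826 0.05769066 0.09669256] [[0.5811, 0.0528, 0.0941], [0.6324, 0.063, 0.1004]]
board ((0.5995202660560608, -0.01142033189535141), (0.1810941994190216, 0.0930284783244133), 87.89836883544922)
t 0.1 pos [ 0.1735 -0.4954  0.4041] rot [-3.1403e+00 -2.0000e-04  3.3680e-01] shift [ 532.  -237.9   45.5] roll -1.1872
```

```bash
python3 -m crank '[[1,77,-159,45,0],[1,77,-159,45,0],[1,77,-159,45,0],[1,77,-159,45,0],[1,77,-159,45,-0.12],[1,246,-227,45,-0.24],[1,246,-227,45,-0.36],[1,246,-227,45,-0.48],[1,246,-227,45,-0.6],[1,360,-230,45,-0.72],[1,450,-234,45,-0.84],[1,532,-238,45,-0.96]]' 30; python3 -c "
from h import *
shift([.600,-.096,.15],1.53)"
```

```text
time: 1.1
tool_pos: [0.4359, -0.1602, 0.3597]
tool_rot: [3.142, 0.0, 1.303]
contact_force: [0.1, -0.9, 0.2]
opening: 0.0914
grip_force: 0.0
t 1.1 pos [ 0.4359 -0.1602  0.3597] rot [3.1416e+00 2.0000e-04 1.3034e+00] shift [105.3 141.3  50.7] roll -0.2266
```

```bash
python3 -m crank '[[1,35,47,17,-0.1],[1,70,94,34,-0.2],[1,105,141,50,-0.226],[1,105,141,50,-0.226],[1,105,141,50,-0.226],[1,105,141,50,-0.226],[1,105,141,50,-0.226],[1,105,141,50,-0.226]]'; python3 - <<'E'
from h import *
shift([.600,-.096,.082],1.53)
p,d=snap('wrist'); cv2.imwrite('pics/w1.png',p[...,::-1])
E
```

```text
time: 1.77
tool_pos: [0.5977, -0.0993, 0.3096]
tool_rot: [-3.14, 0.0, 1.523]
contact_force: [0.1, -0.3, 0.3]
opening: 0.0919
grip_force: 0.0
t 1.7667 pos [ 0.5977 -0.0993  0.3096] rot [-3.1404e+00  1.0000e-04  1.5226e+00] shift [ 3.5  2.2 68.6] roll -0.0074
```

View pics/w1.png

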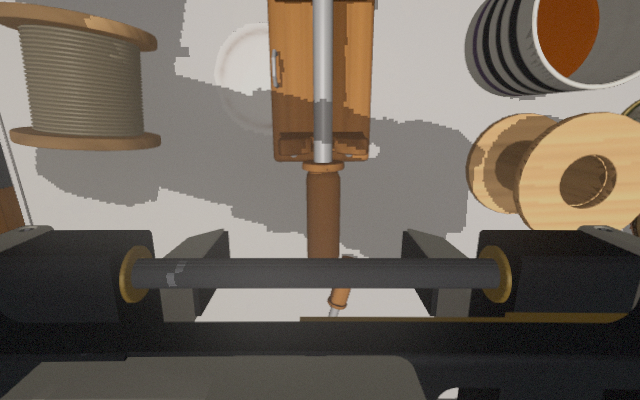

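The wrist view shows the handle at (323,215), the rod running up at u≈322, and the reel at upper left. I now fit the axis from its depth.

```bash
python3 - <<'E'
from h import *
z=load('wrist'); uv,P=cloud(z)
def roi(u0,u1,v0,v1): return (uv[:,0]>=u0)&(uv[:,0]<=u1)&(uv[:,1]>=v0)&(uv[:,1]<=v1)
m=roi(300,345,170,255)&(P[:,2]>.088); q=P[m]; print('handle top',len(q),q.mean(0),np.percentile(q,[2,98],axis=0).round(4).tolist(),np.polyfit(q[:,1],q[:,0],1))
m=roi(312,334,20,155)&(P[:,2]>.078); q=P[m]; f=np.polyfit(q[:,1],q[:,0],1); print('rod',len(q),q.mean(0),q[:,2].max(),f,'x at handle',np.polyval(f,-.096))
m=roi(300,345,155,175)&(P[:,2]>.08); q=P[m]; print('shoulder y by z', [(q[q[:,2]>h][:,1].min().round(4),q[q[:,2]>h][:,1].max().round(4)) for h in(.085,.09,.094)])
t=load('top'); uv,P=cloud(t)
m=roi(300,345,200,222)&(P[:,2]>0.075)&(abs(P[:,0]-.601)<.006); q=P[m]; print('top y',np.percentile(q[:,1],[0,1,3]), [q[q[:,2]>h][:,1].max() for h in(.085,.095)])
E
```

```text
handle top 2823 [ 0.60273251 -0.09191715  0.09377682] [[0.5921, -0.1203, 0.0894], [0.6132, -0.0651, 0.0959]] [0.03711092 0.60614364]
rod 2625 [ 0.60586669 -0.01549093  0.08651942] 0.0899747707166516 [0.03550219 0.60641665] x at handle 0.6030084398998329
shoulder y by z [(np.float64(-0.0691), np.float64(-0.0554)), (np.float64(-0.0683), np.float64(-0.0598)), (np.float64(-0.0671), np.float64(-0.0602))]
top y [-0.13032331 -0.13022844 -0.12804759] [np.float64(-0.04471916796564611), np.float64(-0.06214466636805916)]
```

```bash
python3 -m crank '[[1,2.6,4.7,0,-0.011],[1,2.6,4.7,25,-0.011],[1,2.6,4.7,50,-0.011],[1,2.6,4.7,68.5,-0.011],[1,2.6,4.7,68.5,-0.011],[1,2.6,4.7,68.5,-0.011],[1,2.6,4.7,68.5,-0.011]]' && python3 -m crank '[[-1,0,0,0,0],[-1,0,0,0,0],[-1,0,0,0,0],[-1,0,0,0,0],[-1,0,0,0,0],[-1,0,0,0,0],[-1,0,0,0,0],[-1,0,0,0,0]]' 45; python3 -c "
from h import *
shift([.6025,-.097,.082],1.534)"
```

```text
time: 2.4
tool_pos: [0.6037, -0.0971, 0.2429]
tool_rot: [3.139, 0.001, 1.533]
contact_force: [0.8, 0.2, 0.5]
opening: 0.0922
grip_force: 0.0
time: 3.07
tool_pos: [0.6033, -0.0966, 0.2412]
tool_rot: [-3.142, 0.0, 1.534]
contact_force: [-0.1, -0.6, -0.2]
opening: 0.0433
grip_force: 0.0
t 3.0667 pos [ 0.6033 -0.0966  0.2412] rot [-3.1415e+00  1.0000e-04  1.5339e+00] shift [-0.4 -0.8  0.2] roll -0.0001
```

```bash
python3 -m crank '[[-1,0,0,0,0],[-1,0,0,0,0],[-1,0,0,0,0],[-1,0,0,0,0],[-1,0,0,0,0],[-1,0,0,0,0],[-1,0,0,0,0]]'; python3 -m crank '[[-1,0,0,-8,0],[-1,0,0,-20,0],[-1,0,0,-40,0],[-1,0,0,-60,0],[-1,0,0,-80,0],[-1,0,0,-100,0],[-1,0,0,-100,0],[-1,0,0,-100,0],[-1,0,0,-100,0],[-1,0,0,-100,0]]'; python3 - <<'E'
from h import *
p,d=snap('wrist'); z=load('wrist'); uv,P=cloud(z)
s=telemetry.observe(); print(s['tool_pos'],s['tool_rot'],s['opening'])
m=(abs(uv[:,0]-322)<30)&(uv[:,1]<255)&(P[:,2]>.16); q=P[m]; r=q[(q[:,1]>-.05)&(q[:,1]<.05)]
print('rod',len(r),r.mean(0),np.polyfit(r[:,1],r[:,0],1),np.polyfit(r[:,1],r[:,2],1)); print(q[:,1].max())
h=q[(q[:,1]<-.068)&(q[:,1]>-.095)]; print('handle',len(h),h.mean(0),np.percentile(h,[2,98],axis=0).round(4).tolist())
a=P[(uv[:,0]<200)&(P[:,2]>.012)&(P[:,0]<.52)&(P[:,1]>-.1)]
print('reel',len(a),cv2.minAreaRect(a[:,:2].astype(np.float32)),a.max(0))
b=a[a[:,2]>.08];print(cv2.minAreaRect(b[:,:2].astype(np.float32)))
E
```

```text
time: 3.65
tool_pos: [0.6033, -0.0967, 0.2412]
tool_rot: [-3.142, 0.0, 1.534]
contact_force: [0.2, 0.0, -0.3]
opening: 0.0216
grip_force: 45.0
time: 4.48
tool_pos: [0.603, -0.0966, 0.3398]
tool_rot: [-3.139, -0.001, 1.534]
contact_force: [0.2, -0.1, -1.4]
opening: 0.0216
grip_force: 45.0
[ 0.60301757 -0.0965914   0.33973826] [-3.13895011e+00 -5.69189527e-04  1.53375502e+00] 0.02182190256262038
rod 4882 [ 0.60529468 -0.01616776  0.1850863 ] [0.0344356  0.60585142] [-0.00130985  0.18506512]
0.014384172760574255
handle 2248 [ 0.60539914 -0.07813601  0.1908234 ] [[0.5938, -0.0875, 0.1689], [0.6189, -0.0684, 0.1943]]
reel 12890 ((0.4610312879085541, -0.006785731762647629), (0.08099953830242157, 0.13297586143016815), 80.51761627197266) [0.519986   0.03967666 0.23901926]
((0.4683834910392761, -0.00812600553035736), (0.08060882985591888, 0.11814956367015839), 80.43267822265625)
```

```bash
python3 - <<'E'
from h import *
z=load('wrist'); uv,P=cloud(z)
a=P[(uv[:,0]<220)&(P[:,2]>.012)&(P[:,2]<.1)&(P[:,0]<.50)&(P[:,1]>-.1)]
print('reel',len(a),cv2.minAreaRect(a[:,:2].astype(np.float32)),a.max(0))
shift([.401,-.2455,.130],1.426)
E
```

```text
reel 12772 ((0.43970537185668945, -0.0034059807658195496), (0.08030608296394348, 0.08873575180768967), 81.50221252441406) [0.48861811 0.03967666 0.09166194]
t 4.5333 pos [ 0.603  -0.0966  0.3397] rot [-3.1390e+00 -6.0000e-04  1.5338e+00] shift [-156.3 -196.2   51.2] roll 0.1078
```

```bash
python3 -m crank '[[-1,-10,-12,0,0.01],[-1,-30,-38,0,0.02],[-1,-53,-66,0,0.035],[-1,-77,-96,0,0.05],[-1,-101,-126,0,0.07],[-1,-125,-156,0,0.09],[-1,-145,-181,15,0.1],[-1,-156,-194,32,0.111],[-1,-156,-194,51,0.111],[-1,-156,-194,51,0.111],[-1,-156,-194,51,0.111],[-1,-156,-194,51,0.111]]'; python3 - <<'E'
from h import *
p,d=snap('wrist'); cv2.imwrite('pics/w2.png',p[...,::-1]);z=load('wrist'); uv,P=cloud(z)
shift([.403,-.245,.045],1.423)
a=P[(P[:,2]>.012)&(P[:,2]<.1)&(P[:,0]<.52)&(P[:,0]>.37)&(P[:,1]>-.056)&(P[:,1]<.05)]
print('reel',len(a),cv2.minAreaRect(a[:,:2].astype(np.float32)),a.max(0))
r=P[(P[:,2]>.115)&(P[:,2]<.15)&(P[:,1]>-.2)&(abs(P[:,0]-.42)<.03)&(P[:,1]<-.07)&(uv[:,1]<250)]
print('rod',len(r),r.mean(0),np.polyfit(r[:,1],r[:,0],1),np.polyfit(r[:,1],r[:,2],1))
E
```

```text
time: 5.53
tool_pos: [0.4042, -0.2453, 0.2906]
tool_rot: [3.141, 0.0, 1.423]
contact_force: [0.9, -0.1, -1.0]
opening: 0.0217
grip_force: 45.0
t 5.5833 pos [ 0.4044 -0.2453  0.2909] rot [3.1405e+00 7.0000e-04 1.4237e+00] shift [ 0.1 -1.5 86.9] roll 0.0007Traceback (most recent call last):
  File "<stdin>", line 5, in <module>
    return umr_maximum(a, axis, None, out, keepdims, initial, where)
ValueError: zero-size array to reduction operation maximum which has no identity
```

View pics/w2.png

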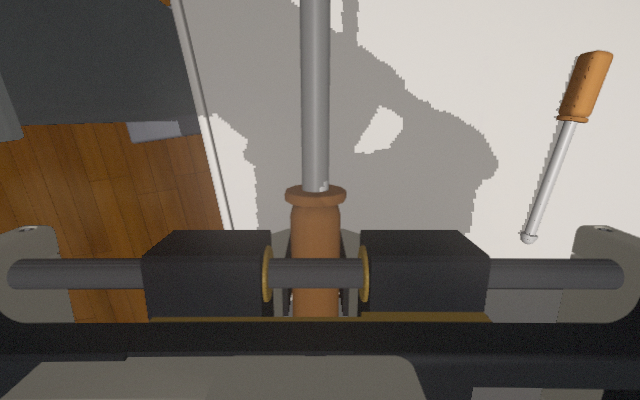

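The rod points straight ahead at u≈316, and the reel lies beyond the top edge of the view. I lower to bore height and check with the top camera.

```bash
python3 -m crank '[[-1,0,-1,15,0],[-1,0,-1,35,0],[-1,0,-1,55,0],[-1,0,-1,75,0],[-1,0,-1,86,0],[-1,0,-1,86,0],[-1,0,-1,86,0],[-1,0,-1,86,0],[-1,0,-1,86,0]]'; python3 - <<'E'
from h import *
p,d=snap('top'); snap('side')
cv2.imwrite('pics/t2.png',cv2.resize(p[230:360,220:420,::-1],None,fx=4,fy=4,interpolation=cv2.INTER_CUBIC));z=load('top'); uv,P=cloud(z)
shift([.403,-.245,.045],1.423)
for n in('top','side'):
    z=load(n); uv,P=cloud(z)
    a=P[(P[:,2]>.02)&(P[:,2]<.1)&(P[:,0]<.51)&(P[:,0]>.37)&(P[:,1]>-.053)&(P[:,1]<.05)]
    print(n,'reel',len(a),cv2.minAreaRect(a[:,:2].astype(np.float32)) if len(a) else 0)
    r=P[(P[:,2]>.03)&(P[:,2]<.062)&(P[:,1]>-.163)&(abs(P[:,0]-.417)<.03)&(P[:,1]<-.08)]
    if len(r): print('rod',len(r),r.mean(0),np.polyfit(r[:,1],r[:,0],1),np.polyfit(r[:,1],r[:,2],1),r[:,2].max())
E
```

```text
time: 6.33
tool_pos: [0.4033, -0.2454, 0.2054]
tool_rot: [3.139, 0.001, 1.423]
contact_force: [-0.1, 0.0, -1.3]
opening: 0.0216
grip_force: 45.0
t 6.4333 pos [ 0.403  -0.2454  0.2052] rot [3.1399e+00 1.2000e-03 1.4230e+00] shift [ 0.4 -0.1  1.2] roll -0.0
top reel 1308 ((0.43624335527420044, -0.004250802099704742), (0.08065563440322876, 0.08979155123233795), 81.89527893066406)
rod 217 [ 0.41987512 -0.12194343  0.05078209] [0.14457754 0.4375054 ] [-0.00640756  0.05000073] 0.05719055090295705
side reel 1788 ((0.437787264585495, -0.002653997391462326), (0.08257267624139786, 0.08754303306341171), 82.5059585571289)
rod 203 [ 0.42509306 -0.1209816   0.05142762] [0.14402345 0.44251725] [0.00202688 0.05167283] 0.05695058413735859
```

View pics/t2.png

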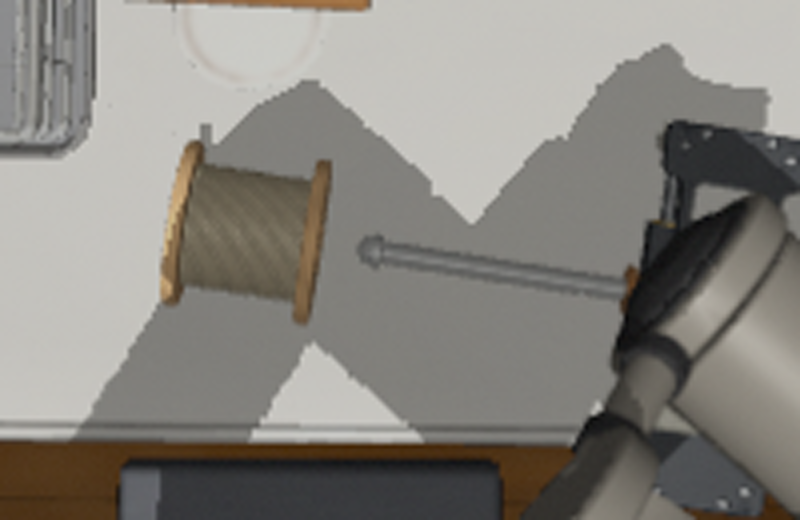

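The tip at crop (370,250) points along the rod into the reel's near face at (315,240). The fitted lines agree within about 1 mm, so I insert in two stages.

```bash
python3 -m crank '[[-1,10,0,0,0],[-1,22,0,0,0],[-1,34,0,0,0],[-1,46,0,0,0],[-1,58,0,0,0],[-1,65,0,0,0],[-1,65,0,0,0],[-1,65,0,0,0]]'; python3 - <<'E'
from h import *
snap('top')
z=load('top'); uv,P=cloud(z)
a=P[(P[:,2]>.065)&(P[:,2]<.1)&(P[:,0]<.51)&(P[:,0]>.37)&(P[:,1]>-.053)&(P[:,1]<.06)]
print('reel',len(a),cv2.minAreaRect(a[:,:2].astype(np.float32)))
E
```

```text
time: 7.1
tool_pos: [0.4125, -0.1804, 0.2043]
tool_rot: [3.141, 0.0, 1.424]
contact_force: [-0.4, -0.6, -0.0]
opening: 0.0214
grip_force: 45.0
reel 1052 ((0.4354204535484314, -0.004163045436143875), (0.08018141984939575, 0.07980000227689743), 82.03914642333984)
```

```bash
python3 -m crank '[[-1,10,0,0,0],[-1,22,0,0,0],[-1,34,0,0,0],[-1,46,0,0,0],[-1,58,0,0,0],[-1,68,0,0,0],[-1,75,0,0,0],[-1,75,0,0,0],[-1,75,0,0,0]]'; python3 - <<'E'
from h import *
p,d=snap('top')
z=load('top'); uv,P=cloud(z)
cv2.imwrite('pics/t3.png',cv2.resize(p[230:360,220:420,::-1],None,fx=4,fy=4,interpolation=cv2.INTER_CUBIC))
a=P[(P[:,2]>.065)&(P[:,2]<.1)&(P[:,0]<.51)&(P[:,0]>.37)&(P[:,1]>-.053)&(P[:,1]<.06)]
print('reel',len(a),cv2.minAreaRect(a[:,:2].astype(np.float32)))
shift([.4238,-.1067,.045],1.423)
E
```

```text
time: 7.9
tool_pos: [0.4234, -0.1066, 0.2042]
tool_rot: [3.141, 0.0, 1.424]
contact_force: [-0.1, 0.1, -1.1]
opening: 0.0214
grip_force: 45.0
reel 825 ((0.43534839153289795, -0.003843657672405243), (0.07948626577854156, 0.07996455579996109), 81.9363784790039)
t 7.95 pos [ 0.4234 -0.107   0.2042] rot [3.1413e+00 3.0000e-04 1.4230e+00] shift [0.3 0.3 0.2] roll 0.0
```

View pics/t3.png

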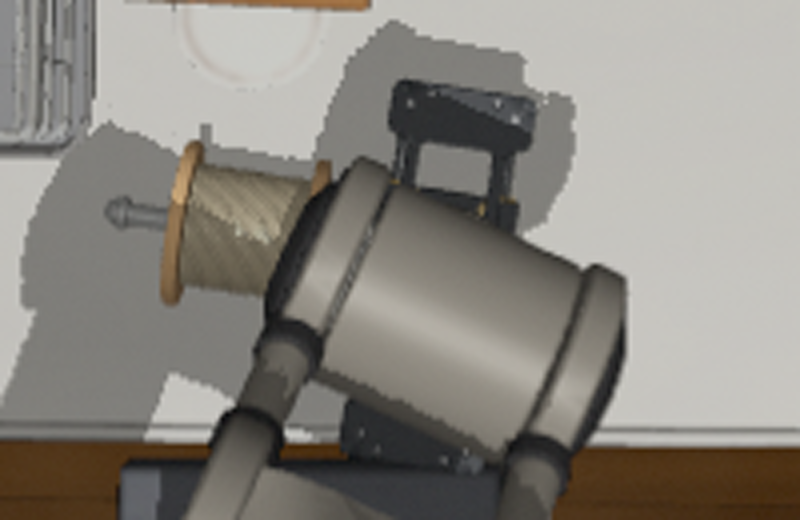

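The tip has come out of the reel's far side at (115,212). I lift now.

```bash
python3 -m crank '[[-1,0,0,-4,0],[-1,0,0,-8,0],[-1,0,0,-11,0],[-1,0,0,-14,0],[-1,0,0,-18,0],[-1,0,0,-24,0],[-1,0,0,-32,0],[-1,0,0,-42,0],[-1,0,0,-54,0],[-1,0,0,-66,0],[-1,0,0,-78,0],[-1,0,0,-90,0]]';python3 -m crank '[[-1,0,0,-12,0],[-1,0,0,-24,0],[-1,0,0,-35,0],[-1,0,0,-45,0],[-1,0,0,-50,0],[-1,0,0,-50,0],[-1,0,0,-50,0],[-1,0,0,-50,0]]'; python3 - <<'E'
from h import *
p,d=snap('wrist'); cv2.imwrite('pics/w3.png',p[...,::-1]); snap('top')
shift([.6025,-.097,.185],1.534)
z=load('wrist'); uv,P=cloud(z)
r=P[(P[:,2]>.16)&(P[:,2]<.25)&(P[:,1]<.05)&(uv[:,1]<225)&(abs(P[:,0]-.43)<.06)]
print('reel',len(r),r.min(0),r.max(0))
z=load('top'); uv,P=cloud(z)
a=P[(P[:,2]>.15)&(P[:,2]<.24)&(P[:,0]<.51)&(P[:,0]>.37)&(P[:,1]>-.053)&(P[:,1]<.07)]
print('top',len(a),cv2.minAreaRect(a[:,:2].astype(np.float32)),a.max(0))
E
```

```text
time: 8.95
tool_pos: [0.4232, -0.1067, 0.2954]
tool_rot: [3.141, 0.0, 1.423]
contact_force: [0.2, -0.3, -2.2]
opening: 0.0221
grip_force: 45.0
time: 9.62
tool_pos: [0.4231, -0.1066, 0.3438]
tool_rot: [-3.141, -0.0, 1.423]
contact_force: [0.1, -0.0, -2.4]
opening: 0.0219
grip_force: 45.0
t 9.7167 pos [ 0.4232 -0.1067  0.3436] rot [-3.1403e+00 -3.0000e-04  1.4228e+00] shift [ 36.  176.   -0.6] roll -0.1112
reel 24620 [ 0.3891183  -0.08597856  0.17491043] [0.47653101 0.00868302 0.21898586]
top 1435 ((0.4386833608150482, 0.013173744082450867), (0.11497673392295837, 0.08821006119251251), 82.62037658691406) [0.48448173 0.06942492 0.22113394]
```

View pics/w3.png

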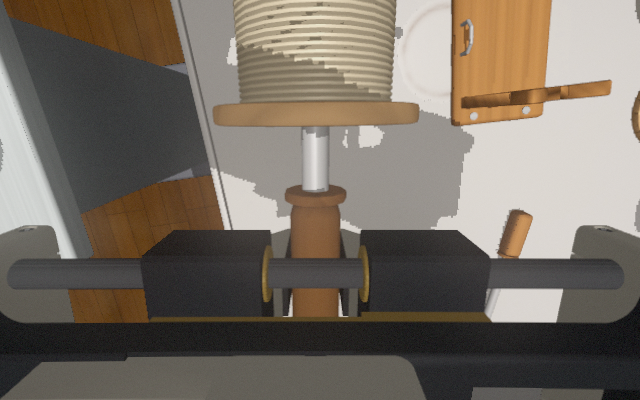

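The reel hangs level on the rod, its near flange at v≈115 and the shoulder at v≈193. I measure its offset along the rod.

```bash
cat > off.py <<'E'
from h import *
def go():
    p,d=snap('wrist'); z=load('wrist'); s=telemetry.observe()
    R=Ro.from_euler('xyz',s['tool_rot']).as_matrix(); uv,P=cloud(z)
    T=(P-s['tool_pos'])@R-[0,0,.159]; T[:,0]-=.1035   # spindle-like frame: x along axis, z down
    f=T[(abs(T[:,1])<.05)&(T[:,2]>-.05)&(T[:,2]<.06)&(T[:,0]>-.06)&(T[:,0]<0.02)&(abs(T[:,1])>.036)]
    print('near flange',len(f),np.percentile(f[:,0],[1,5,25,50]).round(4),'y',f[:,1].min().round(4),f[:,1].max().round(4))
    t=T[(abs(T[:,1])<.01)&(T[:,2]<-.025)&(T[:,2]>-.05)&(T[:,0]>-.06)&(T[:,0]<.1)]; print('flange top x',np.percentile(t[:,0],[1,50,99]).round(4),'z',t[:,2].min().round(4))
    r=T[(abs(T[:,1])<.004)&(abs(T[:,2])<.015)&(T[:,0]>-.064)&(T[:,0]<-.045)]; print('rod',len(r),r.mean(0).round(4),np.polyfit(r[:,0],r[:,2],1))
go()
E
python3 off.py
```

```text
near flange 296 [-0.0389 -0.0382 -0.0367 -0.0348] y -0.044 0.0434
flange top x [-0.0387 -0.0348 -0.0308] z -0.0341
rod 852 [-0.0544  0.0001 -0.005 ] [ 0.00703957 -0.00458686]
```

```bash
python3 -m crank '[[-1,2,8,0,-0.005],[-1,5,24,0,-0.015],[-1,9,44,0,-0.028],[-1,13,66,0,-0.042],[-1,18,88,0,-0.055],[-1,22,110,0,-0.07],[-1,27,132,0,-0.083],[-1,31,152,0,-0.096],[-1,34,168,0,-0.106],[-1,36,177,0,-0.111],[-1,36,177,0,-0.111],[-1,36,177,0,-0.111]]'; python3 -m crank '[[-1,0,0,0,0],[-1,0,0,0,0],[-1,0,0,0,0]]'; python3 off.py; python3 -c "
from h import *
shift([.6033,-.0967,.0822],1.534)
snap('top'); z=load('top'); uv,P=cloud(z)
a=P[(P[:,2]>.18)&(P[:,2]<.24)&(P[:,0]<.66)&(P[:,0]>.54)&(P[:,1]>-.05)&(P[:,1]<.07)]
print(len(a),a.min(0),a.max(0))"
```

```text
time: 10.77
tool_pos: [0.604, -0.097, 0.3432]
tool_rot: [-3.14, -0.0, 1.534]
contact_force: [-0.3, 0.5, -2.4]
opening: 0.0215
grip_force: 45.0
time: 11.02
tool_pos: [0.6032, -0.0973, 0.3444]
tool_rot: [-3.141, 0.0, 1.534]
contact_force: [-0.2, 0.0, -2.7]
opening: 0.0217
grip_force: 45.0
near flange 299 [-0.0393 -0.0385 -0.0367 -0.0348] y -0.0439 0.0436
flange top x [-0.0387 -0.0348 -0.0308] z -0.0342
rod 854 [-0.0543 -0.     -0.0049] [ 0.00402863 -0.0046377 ]
t 11.0667 pos [ 0.6033 -0.0973  0.3445] rot [3.1414e+00 1.0000e-04 1.5335e+00] shift [ 6.000e-01 -1.000e-01  1.033e+02] roll -0.0005
935 [ 0.56195921 -0.03785791  0.18039196] [0.64871299 0.06919846 0.22005034]
```

```bash
python3 - <<'E'
from h import *
for n in('wrist','top','side'):
    if n=='side': snap('side')
    z=load(n); uv,P=cloud(z)
    for nm,lo,hi in(('near',-.075,-.035),('far',.035,.08)):
        q=P[(P[:,2]>.06)&(P[:,2]<.102)&(P[:,0]>.565)&(P[:,0]<.645)&(P[:,1]>lo)&(P[:,1]<hi)]
        yy=q[:,1]-0+(q[:,0]-.604)*.037   # rotate into holder y
        t=q[:,2]>.094
        if len(q): print(n,nm,len(q),np.percentile(yy,[2,25,50,75,98]).round(4),t.sum(),np.percentile(yy[t],[5,50,95]).round(4) if t.any() else '', q[:,0].min().round(3),q[:,0].max().round(3))
E
```

```text
wrist near 795 [-0.0544 -0.0516 -0.0487 -0.0459 -0.0447] 428 [-0.0542 -0.0499 -0.0453] 0.576 0.633
top near 40 [-0.0507 -0.0497 -0.0482 -0.0466 -0.0454] 19 [-0.0507 -0.0485 -0.046 ] 0.573 0.603
side near 95 [-0.0521 -0.0463 -0.0453 -0.0448 -0.0439] 10 [-0.0501 -0.0456 -0.0439] 0.615 0.636
side far 356 [0.0542 0.0584 0.0621 0.0631 0.0638] 83 [0.0545 0.0595 0.0635] 0.582 0.641
```

The holder centre comes out at y≈4.5 mm, so I shift 1 mm back and lower.

```bash
python3 -m crank '[[-1,-1,0,8,0],[-1,-1,0,18,0],[-1,-1,0,28,0],[-1,-1,0,38,0],[-1,-1,0,46,0],[-1,-1,0,54,0],[-1,-1,0,60,0],[-1,-1,0,60,0],[-1,-1,0,60,0]]'; python3 off.py;  python3 -m crank '[[-1,0,0,8,0],[-1,0,0,16,0],[-1,0,0,24,0],[-1,0,0,32,0],[-1,0,0,38,0],[-1,0,0,43,0],[-1,0,0,43,0],[-1,0,0,43,0],[-1,0,0,43,0]]'; python3 off.py; python3 -c "
from h import *
p,d=snap('side'); cv2.imwrite('pics/s2.png',cv2.resize(p[150:320,260:480,::-1],None,fx=3.5,fy=3.5,interpolation=cv2.INTER_CUBIC))"
```

```text
time: 11.92
tool_pos: [0.6037, -0.0982, 0.2839]
tool_rot: [-3.141, -0.0, 1.534]
contact_force: [0.1, -0.2, -2.3]
opening: 0.0216
grip_force: 45.0
near flange 298 [-0.0392 -0.0385 -0.0366 -0.0348] y -0.0448 0.0433
flange top x [-0.0386 -0.0348 -0.0307] z -0.0338
rod 842 [-0.0543 -0.0001 -0.0045] [ 0.00257141 -0.00432414]
time: 12.72
tool_pos: [0.6038, -0.0982, 0.2411]
tool_rot: [3.141, 0.0, 1.534]
contact_force: [-0.5, -0.1, -2.3]
opening: 0.0216
grip_force: 45.0
near flange 300 [-0.0392 -0.0385 -0.0366 -0.0348] y -0.0439 0.0438
flange top x [-0.0389 -0.0351 -0.0311] z -0.0353
rod 855 [-0.0543  0.0001 -0.0056] [-0.00373184 -0.00580615]
```

View pics/s2.png

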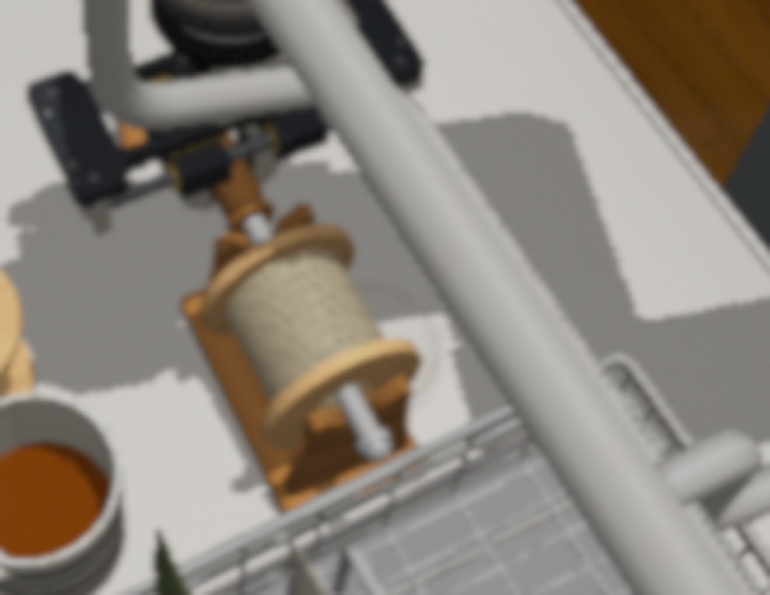

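The rod lies in both notches at the original seated height: bead outside the far cheek at (375,440), reel between the cheeks. I release.

```bash
python3 -m crank '[[-0.45,0,0,0,0],[-0.4,0,0,0,0],[-0.3,0,0,0,0],[-0.2,0,0,0,0],[0,0,0,0,0],[0.3,0,0,0,0],[0.6,0,0,0,0],[0.6,0,0,0,0],[0.6,0,0,0,0]]' 10;  python3 -m crank '[[0.6,0,0,-8,0],[0.6,0,0,-20,0],[0.6,0,0,-40,0],[0.6,0,0,-60,0],[0.6,0,0,-80,0],[0.6,0,0,-100,0],[0.6,0,0,-120,0],[0.6,0,0,-120,0],[0.6,0,0,-120,0],[0.6,0,0,-120,0],[0.6,0,0,-120,0],[0.6,0,0,-120,0]]'; python3 - <<'E'
from h import *
p,d=snap('wrist'); z=load('wrist'); uv,P=cloud(z); cv2.imwrite('pics/w4.png',p[...,::-1])
h=P[(P[:,2]>.088)&(P[:,2]<.1)&(P[:,1]<-.07)&(P[:,1]>-.14)&(abs(P[:,0]-.603)<.012)]; print('handle',len(h),h.mean(0),np.polyfit(h[:,1],h[:,2],1),h[:,1].min())
f=P[(P[:,2]>.1)&(P[:,2]<.13)&(abs(P[:,0]-.605)<.05)]; print('reel top',len(f),f.min(0),f.max(0))
E
```

```text
time: 13.57
tool_pos: [0.6037, -0.0983, 0.2412]
tool_rot: [3.142, 0.0, 1.534]
contact_force: [0.3, 0.0, -0.7]
opening: 0.0655
grip_force: 0.0
time: 14.57
tool_pos: [0.6035, -0.0982, 0.3599]
tool_rot: [-3.139, -0.001, 1.534]
contact_force: [0.1, -0.1, 0.2]
opening: 0.0735
grip_force: 0.0
handle 1863 [ 0.60379421 -0.09878872  0.09387549] [0.0033503  0.09420647] -0.1304049635494473
reel top 5855 [ 0.57308224 -0.03419693  0.10000023] [0.64177891 0.04500141 0.11708183]
```

View pics/w4.png

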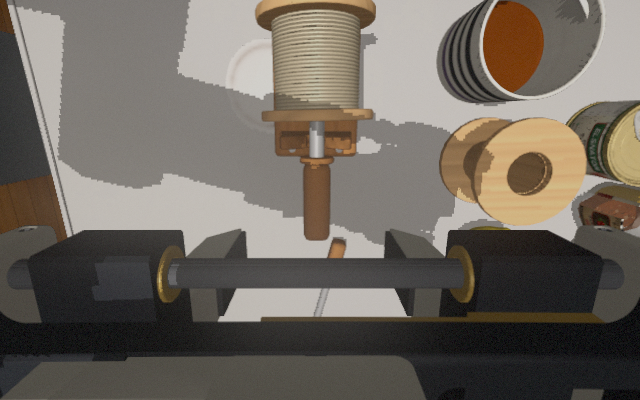

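The handle at (317,200) is free and level at its original height, and the reel at (318,60) hangs centred between the cheeks. I hand it in.

```bash
python3 -c "
from h import *
print(ticket.hand_in())"
```

```text
the job is handed in; nothing more can be done
None
```

The full reel now hangs on the spindle, seated in both notches with the handle on its original side; the gripper is clear and the job was handed in at about 15 s, with no verdict returned.

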